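Poke open the sprung canister lid

ROBOT

A 6-joint arm with a two-finger parallel gripper is mounted at the origin on the work surface. World frame = base frame: x ahead of the robot, y to its left, z up, the work surface at z = 0. Lengths are in m, angles in rad, forces in N, time in s.
With the tool pointing down it reaches from about 0.35 to 0.725 m from the base axis. Payload 4.3 kg.
Tool frame: the origin (TCP) lies at the very end of the fingers, on their centre line; the grasp point (between the pads) lies 19 mm behind it; z points along the fingers, y is the line along which they close (so a half turn about z gives the same grasp; the last joint's range is limited). The gripper opens to 85 mm and grips with 20 to 120 N. Pads are 22 mm wide; open, the fingers measure 114 mm over their backs; the gripper's body (76 mm by 85 mm) begins 54 mm behind the grasp point. The pads swing forward as they close: fully open they stand 13 mm farther back than shut.
Start: joints at [1.187, 0.377, 0.081, 1.274, 0, 1.46], TCP at [0.155, 0.554, 0.231] pointing down, gripper open.
Joint ranges: [-2.72, 2.72], [-0.84, 1.66], [-1.02, 1.22], [-1.77, 2.12], [-1.37, 1.28], [-3.14, 3.14]. Speed limits (rad/s): [2.57, 2.57, 3.14, 3.14, 3.14, 3.14].

INTERFACE

Orientations are given as a 3x3 rotation matrix whose columns are the frame's x, y, z axes.
In Python, from bench import robot gives the robot as it stands. Calls block until the motion is done:
- robot.goto(position, orientation): joint-space move of the TCP to a pose.
- robot.servo_line(position, orientation=None, v=0.15, until_force=None): straight line of the TCP; orientation=None keeps the orientation; v is the mean speed in m/s. With until_force (N) it stops when the force on the tool has changed by that much, and returns True; else False.
- robot.set_joints(angles): joint-space move.
- robot.set_gripper(opening, grasp_force=None): finger opening in m; grasp_force is the grip in N (None keeps the last); returns when the fingers have stopped.
- robot.dwell(seconds).
- robot.ik(position, orientation): joint angles nearest the present ones, or None.
- robot.snapshot(name): name is "side" or "top" or "wrist"; returns a dict with "frame" (420x560x3 uint8, red, green, blue), "K" (3x3 intrinsics, pixels), "xyz" and "rotation" of the camera in the world. Camera axes: x right, y down, z forward; pixel columns grow to the right and rows downward; lengths in m; the calibration is good to about 2 mm. A picture is of the moment at which its call begins. There is no depth.
A pose or a line that the arm cannot do raises robot.IKError and nothing moves.
- robot.job_done(): hands the job in; it is judged then, once.
Trained networks look in the newest picture that a camera, given by its name, has taken for a name from the list of things; names that differ only in an ending like _2 or _b are one class to them, and where a whole thing is asked for, a point or a joint stands for the part that bears it (a point fixed in the world has none). Each returns a list of dicts, best first, with "confidence" (0 to 1); they miss things now and then, are a little off and sometimes report something else, mostly with a low value. They report only what shows in the picture. A call takes as long as a camera call. They do not tell look-alikes from the thing itself.
- robot.spot_in(camera, name): "uv" ([column, row] in pixels, amid what is visible of it).
Readings, each from a call of its own:
- robot.read_time(): time.
- robot.read_joint_positions(): joint angles.
- robot.read_joint_velocities(): joint speeds.
- robot.read_tau(): joint torques, N m.
- robot.read_position(): TCP position.
- robot.read_orientation(): TCP orientation.
- robot.read_ft_force(): force on the tool from outside, world axes, zero at the start.
- robot.read_wrist_torque(): the same for the moment, N m.
- robot.read_width(): finger opening in m.
- robot.read_gripper_force(): force on a finger pad.
Only numpy, scipy, OpenCV 4.12 (cv2) and the standard library are available. Lean on these libraries where they do the work, as an engineer would, in place of code of your own. Each camera call takes 0.05 s, during which the arm holds its last target. There are 200 camera calls.

TASK

The pink canister can only be opened by poking its spring catch from behind: take the wooden dowel by its red handle out of its block, push its thin end down the slanting hole in the canister's sloped back and press the catch gently until the lid springs open, without ramming the catch against its stop. Then stand the dowel back in its block, fully home, let go of it, and leave the sufurias, mug, grater and pestle alone.

Things in the scene. Friction and masses are not known exactly. Their poses are not given: they have to be found in the camera images.
- dowel: loose wooden dowel tool, 50 g: thin pale stem 11 mm across and 70 mm long with a round nose, then a red round handle 24 mm across and 60 mm long. Origin at the tip of the nose, z from the tip towards the handle, so the handle's middle is at z = +100 mm and its shoulder at z = +70 mm. It starts upright in the block, shoulder resting on the block's top.
- block: fixed wooden block, 80 mm cube, origin at the centre of its underside, z up, with a vertical hole 18 mm across through its centre, 3 mm chamfer. With the dowel fully home its shoulder rests on the block's top and its tip is 10 mm above the shelf. Block and canister may swap sides from time to time.
- canister: fixed pink plastic flip-top canister, 190 (x) x 130 (y) x 152 (z) mm, origin at the centre of its underside, z up. Its sloped back shoulder faces its -x side, the robot's side; the lid is hinged along its +x top edge and its free edge, 31 mm to the -x side of the origin, springs up and over towards +x.
- hole_panel: sloped back shoulder of the canister, 70 mm up the slope (its x), 120 mm wide, 20 mm thick. Origin at the hole's mouth, 125 mm above the shelf and 61.5 mm to the -x side of the canister's origin. z is the hole's axis, pointing out, 35 degrees from vertical, leaning to the canister's -x. Hole: round, 15 mm across, 3 mm chamfer, dark ring; it guides the dowel for 20 mm along -z.
- catch: hidden spring catch, sliding along the hole's axis, with a flat pad 22 mm wide. The pad's face lies 23 to 35 mm below the hole's mouth, different every time: feel for it. It pushes back with 2.4 N at first, 0.4 N more per mm (plus about 1 N friction); it frees the lid after 5 to 9 mm and hits a hard stop at 13 mm. Over 30 N is ramming. Origin: that of hole_panel when unpressed, moving inwards with it.
- lid (a joint): hinge of the canister's lid (120 x 124 mm): 0 shut, about 1.5 rad wide open. A spring opens it by itself in about 1 s once the catch lets go and holds it open.
- sufurias: bystander: two nested aluminium pots, 224 mm across, 123 mm high, loose, origin at the centre of the underside
- mug: bystander: white ceramic mug with a chipped rim, 82 mm across, 95 mm high, handle towards its +y, loose, origin at the centre of the underside
- grater: bystander: flat steel grater lying on the shelf, 75 x 240 mm, 8 mm high, loose, origin under the middle of its blade
- pestle: bystander: wooden pestle lying along its y, 210 mm long, 44 mm high at its thick end, loose, origin on the shelf under its middle
Not all that is in view belongs to the job. What is meant by the canister is not yellow, and is the larger of those in its own colour.

How it is judged:
By the outcome, as a careful person would: the job done as asked, in the order asked, and still so for the second after the job is handed in, with the robot touching nothing.
It also fails if it takes over 48 s, if anything falls off the work surface, if the arm or the gripper's body presses on something with over 40 N, if the wrist force passes 120 N, or if a joint passes its speed limit or range.

## Working session

There is one attempt and no reset: what is moved stays moved. The work goes in short steps, each a Python script; the robot and the scene stay as the last script left them, time stands still between calls to the robot, and variables do not carry over. Pictures are saved under pics/ and viewed, at most 10 in all, crops included, and the job is handed in when it is done.

```bash
ls; mkdir -p pics; cat > h.py <<'E'
import numpy as np, cv2
from bench import robot
def snap(c,fn=None):
    s=robot.snapshot(c)
    if fn: cv2.imwrite('pics/'+fn,cv2.cvtColor(np.asarray(s['frame']),cv2.COLOR_RGB2BGR))
    return s
def ray(s,uv):
    d=np.linalg.inv(s['K'])@np.array([uv[0],uv[1],1.]); d=np.array(s['rotation'])@d
    return np.array(s['xyz']),d/np.linalg.norm(d)
def atz(s,uv,z):
    o,d=ray(s,uv); return o+d*(z-o[2])/d[2]
def proj(s,p):
    q=np.array(s['K'])@(np.array(s['rotation']).T@(np.array(p)-np.array(s['xyz']))); return q[:2]/q[2]
E
python3 - <<'E'
from h import *
for c in ('top','side'):
    s=snap(c,c+'.png'); print(c,np.round(s['xyz'],3),np.round(s['rotation'],3).tolist(),np.round(s['K'],1).tolist())
    for n in ('dowel','block','canister','hole_panel','sufurias','mug','grater','pestle'):
        print(n,[(np.round(d['uv'],1).tolist(),round(d['confidence'],2)) for d in robot.spot_in(c,n)])
a=np.hstack([cv2.imread('pics/top.png')]);
print(robot.read_time(),robot.read_ft_force())
E
```

```text
pics
top [0.376 0.025 1.219] [[0.02, -0.99, 0.137], [-1.0, -0.021, -0.005], [0.008, -0.137, -0.991]] [[408.1, 0.0, 277.8], [0.0, 408.1, 203.8], [0.0, 0.0, 1.0]]
dowel [([214.1, 206.2], 0.63), ([340.8, 186.2], 0.56)]
block [([332.7, 191.8], 0.88), ([212.7, 186.8], 0.3)]
canister [([122.7, 309.5], 0.94), ([222.2, 271.5], 0.86)]
hole_panel [([116.0, 336.8], 0.76), ([217.8, 287.9], 0.74)]
sufurias [([99.6, 191.5], 0.69)]
mug [([455.7, 202.4], 0.97)]
grater [([277.6, 128.3], 0.64), ([215.5, 205.9], 0.48)]
pestle [([302.6, 251.9], 0.96), ([454.2, 201.7], 0.19)]
side [ 0.057 -0.574  0.767] [[0.801, -0.391, 0.453], [-0.598, -0.527, 0.604], [0.003, -0.755, -0.656]] [[385.8, 0.0, 273.2], [0.0, 385.8, 209.7], [0.0, 0.0, 1.0]]
dowel [([255.9, 181.1], 0.63), ([344.5, 237.7], 0.53)]
block [([334.7, 260.5], 0.65)]
canister [([116.7, 185.0], 0.89), ([257.6, 181.6], 0.73), ([193.3, 227.1], 0.59)]
hole_panel [([92.1, 183.4], 0.94), ([175.1, 223.4], 0.86), ([241.0, 180.7], 0.57)]
sufurias [([201.5, 140.1], 0.65)]
mug [([449.1, 359.5], 0.57), ([255.1, 181.9], 0.28)]
grater [([343.4, 205.1], 0.73), ([203.6, 144.2], 0.55), ([260.3, 273.6], 0.26)]
pestle [([259.2, 274.2], 0.65)]
0.9 [ 0.87433391 -0.65563728  0.30220788]
```

View pics/top.png

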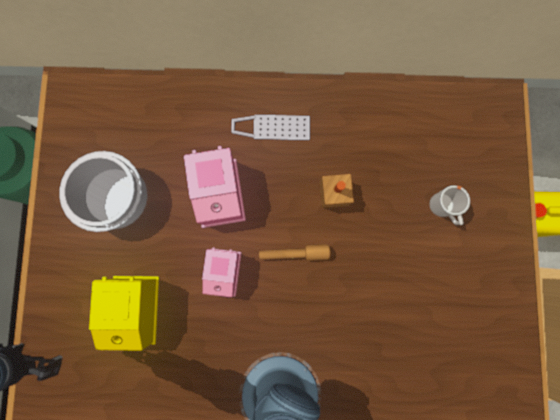

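View pics/side.png

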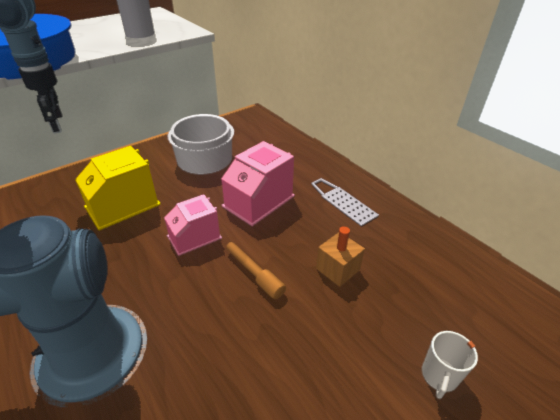

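```bash
python3 - <<'E'
from h import *
t=cv2.imread('pics/top.png'); s=cv2.imread('pics/side.png')
R=lambda im,u,v,w:cv2.resize(im[v-w:v+w,u-w:u+w],(390,390),interpolation=cv2.INTER_CUBIC)
cv2.imwrite('pics/c1.png',np.hstack([R(t,215,188,45),R(s,258,181,45)]))
st=robot.snapshot('top'); ss=robot.snapshot('side')
for z,uv in ((.125,(216,208)),(.14,(341,186)),(.08,(332.7,191.8)),(.0,(215,187))): print('top',uv,atz(st,uv,z).round(4))
for z,uv in ((.125,(242.5,177.5)),(.14,(344.5,230)),(.11,(344.5,237.7))): print('side',uv,atz(ss,uv,z).round(4))
# red blob
for n,im in(('top',t),('side',s)):
    b,g,r=[im[...,i].astype(int) for i in range(3)]
    m=((r>130)&(g<70)&(b<60)).astype(np.uint8); k,l,st_,c=cv2.connectedComponentsWithStats(m)
    print(n,[(st_[i].tolist(),c[i].round(1).tolist()) for i in range(1,k) if st_[i,4]>15])
E
```

```text
top (216, 208) [0.5119 0.1851 0.125 ]
top (341, 186) [ 0.5767 -0.1502  0.14  ]
top (332.7, 191.8) [ 0.5707 -0.1364  0.08  ]
top (215, 187) [0.5914 0.2091 0.    ]
side (242.5, 177.5) [0.5139 0.1798 0.125 ]
side (344.5, 230) [ 0.581  -0.1535  0.14  ]
side (344.5, 237.7) [ 0.5872 -0.1525  0.11  ]
top [([536, 204, 10, 13, 102], [540.0, 209.8])]
side []
```

View pics/c1.png

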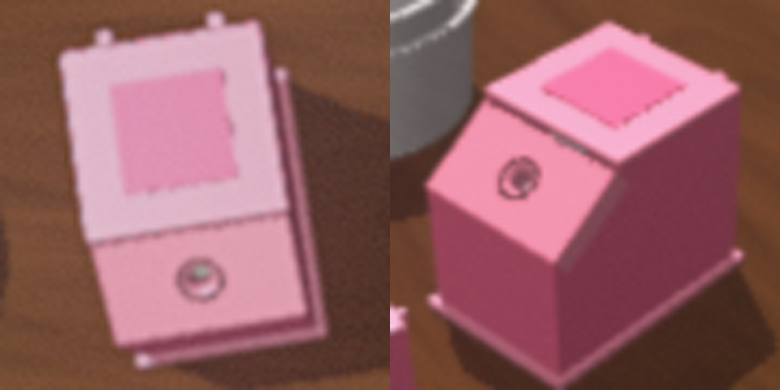

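The larger pink canister is at top px (215,187), with its hole ring at (216,208) in top and (243,177) in side. The look-alikes are the small pink one (220,272) and the yellow one (125,315), and neither fits the description. The dowel's red handle sits in the block at (341,187). Red on the mug (455,190) and the yellow/red item off the table (540,210) are not it.

```bash
cat >> h.py <<'E'
def frame(yaw,tilt,sgn=1):
    c=np.array([np.cos(yaw),np.sin(yaw),0]); z=c*np.sin(tilt)+np.array([0,0,-np.cos(tilt)])
    y=sgn*np.array([-np.sin(yaw),np.cos(yaw),0]); return np.column_stack([np.cross(y,z),y,z])
E
python3 - <<'E'
from h import *
st=robot.snapshot('top')
cv=lambda x,y:(170+x*90/390-.4,143+y*90/390-.4)
P=[atz(st,cv(*p),.152) for p in ((62,57),(88,240),(262,25),(288,212))]
for a,b in ((1,0),(3,2),(1,3),(0,2)):
    d=P[b]-P[a]; print(np.linalg.norm(d).round(4),np.degrees(np.arctan2(d[1],d[0])).round(2))
print(np.round(P,3).tolist())
T=np.radians(35); yaw=np.radians(8); hole=np.array([.513,.182,.125])
print(robot.read_orientation().round(2).tolist())
for sg in(1,-1):
  for yw in (yaw,):
    Rh=frame(yw,T,sg); a=Rh[:,2]
    for d in (.045,.086,.16,.2): print(sg,d,np.round(robot.ik(hole-a*d,Rh),2) if robot.ik(hole-a*d,Rh) is not None else None)
  for z in (.096,.25): print(sg,z,robot.ik([.577,-.15,z],frame(0,0,sg)))
E
```

```text
0.116 10.78
0.1188 9.74
0.1227 -80.67
0.1249 -79.34
[[0.648, 0.273, 0.152], [0.534, 0.251, 0.152], [0.671, 0.15, 0.152], [0.554, 0.13, 0.152]]
[[-0.96, 0.27, 0.0], [0.27, 0.96, 0.0], [-0.0, 0.0, -1.0]]
1 0.045 [ 0.28 -0.12 -0.92  0.16 -0.08  0.11]
1 0.086 [ 0.29 -0.21 -0.89  0.29 -0.08  0.12]
1 0.16 [ 0.31 -0.37 -0.81  0.52 -0.1   0.14]
1 0.2 [ 0.32 -0.43 -0.76  0.64 -0.1   0.15]
1 0.096 [-0.36071233  0.48957719 -0.10409561  0.97712353  0.         -0.36071233]
1 0.25 [-0.36071233  0.41943119  0.1919966   1.34336173  0.         -0.36071233]
-1 0.045 [ 0.28 -0.12 -0.92  0.16 -0.08 -3.03]
-1 0.086 [ 0.29 -0.21 -0.89  0.29 -0.08 -3.02]
-1 0.16 [ 0.31 -0.37 -0.81  0.52 -0.1  -3.  ]
-1 0.2 [ 0.32 -0.43 -0.76  0.64 -0.1  -2.99]
-1 0.096 [-0.36071233  0.48957719 -0.10409561  0.97712353  0.          2.78088032]
-1 0.25 [-0.36071233  0.41943119  0.1919966   1.34336173  0.          2.78088032]
```

```bash
python3 - <<'E'
from h import *
hole=np.array([.5135,.1835,.125]); Rh=frame(np.radians(10),np.radians(35))
robot.goto(hole-Rh[:,2]*.17,Rh); s=snap('wrist','w_hole.png'); print(proj(s,hole),[ (d['uv'],d['confidence']) for d in robot.spot_in('wrist','hole_panel')])
np.savez('wh.npz',**{k:np.array(s[k]) for k in('K','xyz','rotation')})
robot.goto([.577,-.151,.24],frame(0,0)); s=snap('wrist','w_dow.png'); np.savez('wd.npz',**{k:np.array(s[k]) for k in('K','xyz','rotation')})
print(proj(s,[.577,-.151,.14]),[ (d['uv'],d['confidence']) for d in robot.spot_in('wrist','dowel')],s['xyz'])
print(robot.read_time())
cv2.imwrite('pics/w2.png',np.hstack([cv2.resize(cv2.imread('pics/'+f),(400,300)) for f in('w_hole.png','w_dow.png')]))
E
```

```text
[281.42629496 187.95888766] [([283.4, 184.5], 0.65)]
[280.70572616 208.67602232] [([284.8, 207.0], 0.95)] [ 0.49341052 -0.15028891  0.38255679]
4.3
```

View pics/w2.png

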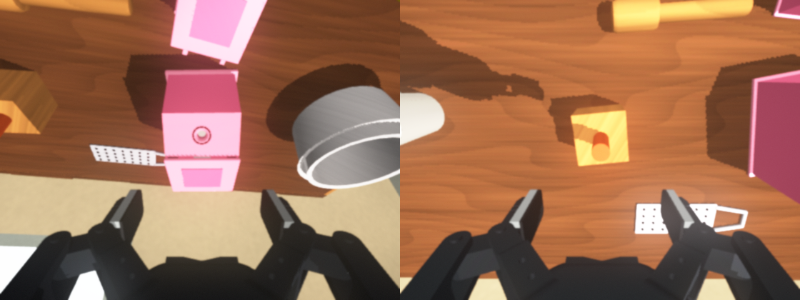

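```bash
python3 - <<'E'
from h import *
R=lambda f,u,v,w:cv2.resize(cv2.imread('pics/'+f)[v-w:v+w,u-w:u+w],(400,400),interpolation=cv2.INTER_CUBIC)
cv2.imwrite('pics/c2.png',np.hstack([R('w_hole.png',283,188,25),R('w_dow.png',280,205,40)]))
E
```

```text
(no output)
```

View pics/c2.png

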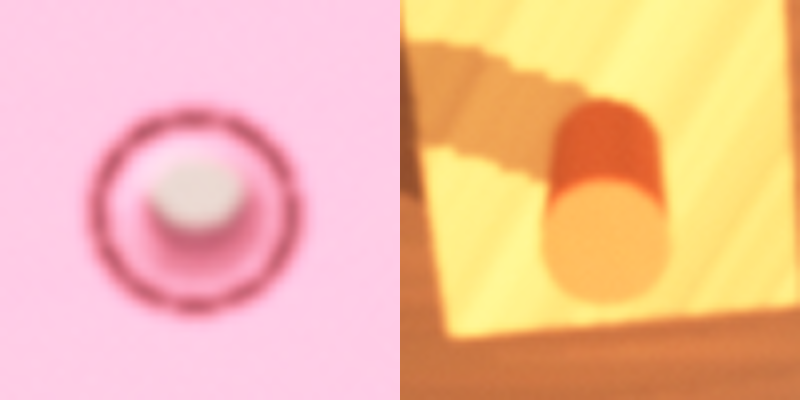

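```bash
python3 - <<'E'
from h import *
wh=dict(np.load('wh.npz')); wd=dict(np.load('wd.npz'))
print('hole',atz(wh,(282.4,189.25),.125)); p=atz(wd,(281.2,213.4),.14); print('dowel',p)
R=frame(0,0)
robot.servo_line([p[0],p[1],.16],R,v=.15)
robot.servo_line([p[0],p[1],.096],v=.1,until_force=8)
print(robot.read_position(),robot.read_ft_force())
robot.set_gripper(0.0,60); print('w',robot.read_width(),robot.read_gripper_force(),robot.read_ft_force().round(2),robot.read_position())
robot.servo_line([p[0],p[1],.096+.10],v=.12); print('w',robot.read_width(),robot.read_ft_force().round(2),robot.read_time())
s=snap('wrist','w_g.png'); q=robot.read_position(); print(q,proj(s,q+[0,0,-.086]),s['xyz'])
s2=snap('side','s_g.png'); print(proj(s2,q+[0,0,-.086]),proj(s2,q+[0,0,-.016]))
u,v=proj(s2,q+[0,0,-.05]).astype(int)
a=cv2.imread('pics/w_g.png'); b=cv2.imread('pics/s_g.png')
cv2.imwrite('pics/c3.png',np.hstack([cv2.resize(a[120:330,180:380],(400,420),interpolation=cv2.INTER_CUBIC),cv2.resize(b[v-50:v+50,u-47:u+48],(400,420),interpolation=cv2.INTER_CUBIC)])); print(u,v)
E
```

```text
hole [0.51552064 0.1849634  0.125     ]
dowel [ 0.58145549 -0.1505578   0.14      ]
[ 0.58203943 -0.15081347  0.09675278] [-0.31713398 -0.27417863  0.66262669]
w 0.02265545862306208 58.5850328207016 [-0.28 -0.17  2.38] [ 0.58169306 -0.15066322  0.09639633]
w 0.023020230544903153 [-0.76 -0.54 -0.4 ] 7.35
[ 0.58076085 -0.15030955  0.1948276 ] [281.95069173 214.35609432] [ 0.49754289 -0.15066298  0.33741882]
[341.87110953 238.67680711] [345.53262058 216.99707633]
343 227
```

View pics/c3.png

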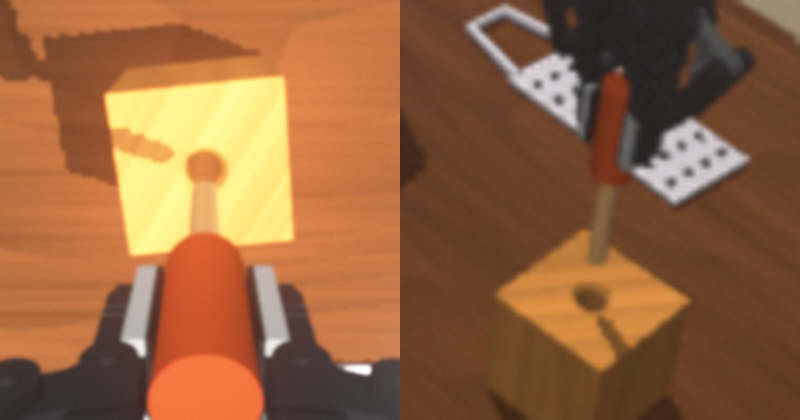

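```bash
python3 - <<'E'
from h import *
hole=np.array([.515,.1845,.125]); Rh=frame(np.radians(10),np.radians(35)); a=Rh[:,2]
p=robot.read_position(); robot.servo_line([p[0],p[1],.25],v=.2)
robot.goto(hole-a*(.086+.07),Rh); robot.servo_line(hole-a*(.086+.020),v=.15); robot.dwell(.2)
q=robot.read_position(); O=robot.read_orientation(); tip=q+O[:,2]*.086
print(q-(hole-a*.106),O.round(3).tolist(),robot.read_ft_force().round(2),robot.read_time())
n=[]
for c in('wrist','side','top'):
    s=snap(c,'p_%s.png'%c); u=proj(s,tip); h=proj(s,hole); print(c,'tip',u.round(1),'hole',h.round(1),'dpx/mm x,y',[ (proj(s,tip+O[:,i]*.01)-u).round(1).tolist() for i in (0,1,2)])
    cx,cy=((u+h)/2).astype(int); w=30 if c=='wrist' else 20; im=cv2.imread('pics/p_%s.png'%c); print(cx,cy,w)
    n.append(cv2.resize(im[cy-w:cy+w,cx-w:cx+w],(260,260),interpolation=cv2.INTER_CUBIC))
    np.savez('p_%s.npz'%c,**{k:np.array(s[k]) for k in('K','xyz','rotation')})
cv2.imwrite('pics/c4.png',np.hstack(n))
E
```

```text
[5.91281322e-04 8.29939878e-05 1.30757552e-03] [[-0.806, -0.174, 0.566], [-0.142, 0.985, 0.1], [-0.575, 0.0, -0.818]] [ 0.22 -0.44 -0.49] 9.8917
wrist tip [282.  214.6] hole [282.  205.2] dpx/mm x,y [[-0.0, -11.3], [11.9, -0.0], [-0.0, -3.9]]
282 209 30
side tip [238.7 173. ] hole [241.9 176.6] dpx/mm x,y [[-2.1, 2.9], [-2.4, -1.4], [1.7, 1.5]]
240 174 20
top tip [215.9 210. ] hole [216.3 206.9] dpx/mm x,y [[0.7, 3.3], [-3.7, 0.6], [0.1, -1.7]]
216 208 20
```

View pics/c4.png

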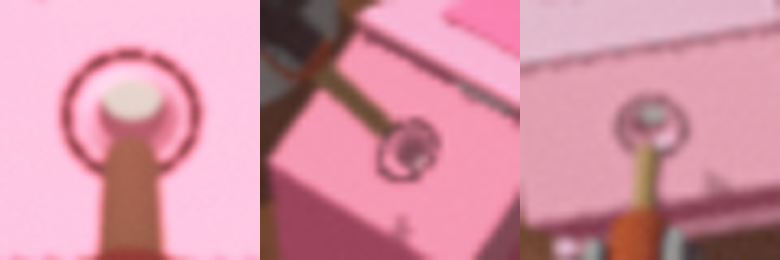

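```bash
cat > press.py <<'E'
from h import *
hole=np.array([.515,.1845,.125]); Rh=frame(np.radians(10),np.radians(35)); a=Rh[:,2]
at=lambda d:hole-a*(.086-d)   # tip d below the mouth
dep=lambda:(robot.read_position()+a*.086-hole)@a
fa=lambda:-(robot.read_ft_force()@a)
def lid():
    return {c:np.asarray(robot.snapshot(c)['frame']).astype(int) for c in('top','side')}
def diff(A,B): return float(np.abs(A['top'][150:190,195:228]-B['top'][150:190,195:228]).mean().round(1)),float(np.abs(A['side'][130:165,255:290]-B['side'][130:165,255:290]).mean().round(1))
E
python3 - <<'E'
from press import *
f=robot.servo_line(at(.018),v=.05,until_force=6); print('enter',f,dep().round(4),robot.read_ft_force().round(2),robot.read_time())
if not f:
    robot.dwell(.2); f0=robot.read_ft_force(); L0=lid()
    f=robot.servo_line(at(.038),v=.012,until_force=2.5); d=dep(); print('contact',f,d.round(4),(robot.read_ft_force()-f0).round(2),robot.read_time())
    if f:
        c=d
        for k in range(1,11):
            robot.servo_line(at(c+.001*k),v=.01); robot.dwell(.1); F=-((robot.read_ft_force()-f0)@a); D=diff(lid(),L0)
            print(k,(dep()-d).round(4),F.round(2),D)
            if F>16 or max(D)>12: break
print(robot.read_width(),robot.read_time())
E
```

```text
enter False 0.018 [ 0.88  0.04 -0.47] 10.95
contact True 0.0259 [-0.34 -0.08  2.56] 12.075
1 0.001 3.32 (0.9, 0.7)
2 0.002 2.93 (0.9, 0.7)
3 0.003 2.62 (0.9, 0.7)
4 0.004 3.8 (0.9, 0.8)
5 0.0051 1.15 (1.7, 2.7)
6 0.006 0.97 (2.1, 4.9)
7 0.0069 5.02 (41.4, 57.5)
0.022392493224554142 15.3083
```

```bash
python3 - <<'E'
from press import *
robot.servo_line(at(-.07),v=.12); print(robot.read_ft_force().round(2),robot.read_width())
R=frame(0,0); robot.goto([.5815,-.1506,.25],R); robot.servo_line([.5815,-.1506,.195],v=.15); robot.dwell(.3)
q=robot.read_position(); s=snap('wrist','w_r.png'); print('q',q,robot.read_time()); tip=q+[0,0,-.086]
np.savez('wr.npz',**{k:np.array(s[k]) for k in('K','xyz','rotation')})
print('tip',proj(s,tip),'nose c',proj(s,tip+[0,0,.0055]),'hole guess',proj(s,[.5815,-.1506,.08]))
a_=cv2.resize(cv2.imread('pics/w_r.png')[180:240,252:312],(400,400),interpolation=cv2.INTER_CUBIC)
snap('top','t_r.png'); b=cv2.resize(cv2.imread('pics/t_r.png')[110:310,130:330],(400,400))
cv2.imwrite('pics/c5.png',np.hstack([a_,b]))
E
```

```text
[-0.16 -0.14 -0.76] 0.02260509214302656
q [ 0.58213975 -0.15078546  0.19607129] 18.525
tip [282.03999673 214.27360079] nose c [282.04280464 216.58300211] hole guess [282.22476579 202.56268414]
```

View pics/c5.png

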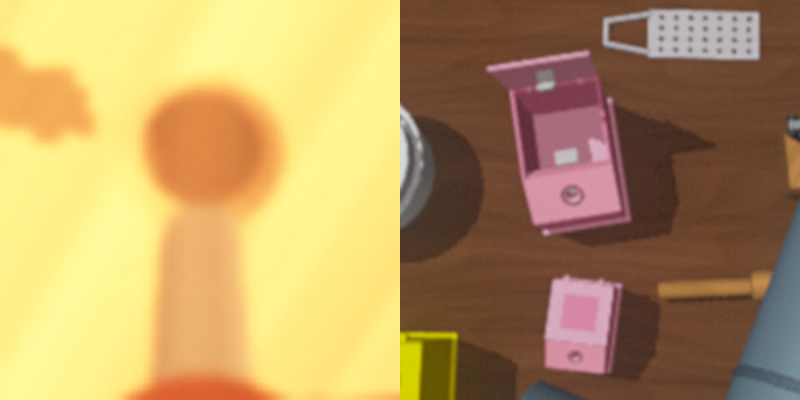

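```bash
python3 - <<'E'
from h import *
x,y=.5813,-.1506
print(robot.servo_line([x,y,.16],v=.06,until_force=6),robot.read_position())
f=robot.servo_line([x,y,.104],v=.06,until_force=6); print(f,robot.read_position(),robot.read_ft_force().round(2))
if not f:
    print(robot.servo_line([x,y,.091],v=.02,until_force=5),robot.read_position(),robot.read_ft_force().round(2),robot.read_wrist_torque().round(2))
print(robot.read_time())
E
```

```text
False [ 0.58131983 -0.15060752  0.16002671]
False [ 0.58166484 -0.15075261  0.10445293] [ 1.18 -0.09 -0.58]
True [ 0.58155908 -0.15069455  0.09637273] [-0.9  -0.83  4.22] [-0.01  0.12  0.03]
20.8583
```

Contact came at the height where it was grasped (0.0964), so the dowel is home. Next I'll let go and check.

```bash
python3 - <<'E'
from h import *
robot.set_gripper(.06); p=robot.read_position(); robot.servo_line([p[0],p[1],.24],v=.12); robot.set_gripper(.085)
s=snap('wrist','w_e.png'); print(proj(s,[.5815,-.1506,.14])); robot.goto([.45,-.1,.3],frame(0,0)); robot.dwell(.3)
snap('side','s_e.png'); snap('top','t_e.png')
print(robot.read_time(),robot.read_ft_force().round(2))
cv2.imwrite('pics/c6.png',np.hstack([cv2.resize(cv2.imread('pics/w_e.png')[165:245,240:320],(400,400)),cv2.resize(cv2.imread('pics/s_e.png')[100:400,140:440],(400,400))]))
E
```

```text
[281.5887535  210.22813505]
24.1417 [-0.39  0.45  0.48]
```

View pics/c6.png

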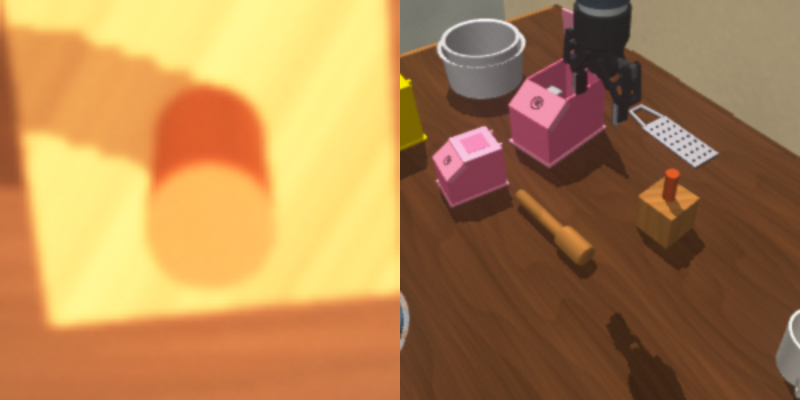

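The dowel stands upright in the block: its top is at wrist px (282,210), as predicted. The lid is open and nothing else has moved.

```bash
python3 -c "
from bench import robot
print(robot.job_done())"
```

```text
the job is handed in; nothing more can be done
None
```

The job is handed in at about 24 s of the allowed 48 s: the pink canister's lid sprang open after about 7 mm of gentle pressing (about 5 N at most), the dowel is back fully home in its block and released, and the sufurias, mug, grater and pestle were left alone.

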